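# Lean the coated panel on the slanted stand with a spatula

### The arm

A 6-joint arm with a two-finger parallel gripper is mounted at the origin on the work surface. World frame = base frame: x ahead of the robot, y to its left, z up, the work surface at z = 0. Lengths are in mm, angles in rad, forces in N, time in s.
With the tool pointing down it reaches from about 350 to 975 mm from the base axis. Payload 17.4 kg.
Tool frame: the origin (TCP) lies midway between the tips of the shut fingers; the grasp point (between the pads) lies 19 mm behind it; z points along the fingers, y is the line along which they close (so a half turn about z gives the same grasp; the last joint's range is limited). The gripper opens to 85 mm and grips with 20 to 120 N. Pads are 22 mm wide; open, the fingers measure 114 mm over their backs; the gripper's body (76 mm by 85 mm) begins 54 mm behind the grasp point. The pads swing forward as they close: fully open they stand 13 mm farther back than shut.
Start: joints at [1.184, 0.116, 1.442, -0, 1.584, -0.038], TCP at [230.703, 634.357, 231.303] pointing down, gripper open.
Joint ranges: [-2.83, 2.83], [-0.83, 2.19], [0.07, 2.5], [-1.14, 4.28], [0.01, 3], [-2.97, 2.97]. Speed limits (rad/s): [1.89, 1.89, 2.22, 3.14, 3.14, 3.14].

### API

Orientations are given as [roll, pitch, yaw] about the fixed x, y, z axes, in that order (R = Rz(yaw) Ry(pitch) Rx(roll)).
In Python, from plant import * gives the robot as it stands. The module is installed in compiled form; this text tells all that it offers.
- The arm moves only by the tool carry_out, never from a script. Its argument "steps" is a list that holds one entry, the list of rows, each a list of 7 numbers: the shift along the tool's x, y, z in mm, then the turn, a rotation vector about the tool's x, y, z in degrees, then the finger opening in mm, from 0 to 85.4. In form: [[[x, y, z, rx, ry, rz, claw], ...]]. A call has 1 to 20 rows; each row is the pose to reach, as a shift and turn from the pose commanded when the call began, along the tool's axes at that moment; what a row does not reach only later rows make up. A row lasts 1/8 s, in which the tool goes at most 62.5 mm and 10.7 degrees, less where a joint would pass 70% of its speed; a pose out of reach is approached as far as the arm can. A call with a gripper value outside its range is refused whole. The fingers move at their own pace and stop on an object; "newtons" is the grip in N (left out, the last holds). Time passes only in rows, so rows that repeat a pose let the fingers close. It gives the time, the measured TCP pose, the force, the opening and the grip force at its end, in the units of the state.
- state(): the state, without advancing time (a new reading comes with each control period).
- get_image(name): name is "side" or "top" or "wrist"; returns the picture (400x640x3 uint8, red, green, blue); there is no depth.
- camera_info(name): a dict with "intrinsics" (3x3 intrinsics, pixels), "world_to_cam" (4x4, takes a point from world to camera coordinates). Camera axes: x right, y down, z forward; pixel columns grow to the right and rows downward; lengths in mm; the calibration is good to about 2 mm. A picture is of the moment at which its call begins: read the wrist's pose just before it. camera_info takes no time and is no camera call; for the wrist camera it gives the pose at the moment of the call.
- hand_in(): hands the job in; it is judged then, once.
Trained networks look in the newest picture that a camera, given by its name, has taken for a name from the list of things; names that differ only in an ending like _2 or _b are one class to them, and where a whole thing is asked for, a point or a joint stands for the part that bears it (a point fixed in the world has none). Each returns a list of dicts, best first, with "score" (0 to 1); they miss things now and then, are a little off and sometimes report something else, mostly with a low value. They report only what shows in the picture. A call takes as long as a camera call. They do not tell look-alikes from the thing itself.
- boxes_of(camera, query): "bbox" ([left, top, right, bottom] in pixels, round what is visible of it).
The state is a dict: "time_s": time; "joint_pos": joint angles; "joint_velocities": joint speeds; "effort": joint torques, N m; "eef_pos": TCP position; "tool_rot": TCP orientation; "ft_force": force on the tool from outside, world axes, zero at the start; "wrist_torque": the same for the moment, N m; "grip_width": opening from 0.0 (shut) to 1.0 (fully open); "grasp_force": force on a finger pad.
Only numpy, scipy, OpenCV 4.12 (cv2) and the standard library are available. Lean on these libraries where they do the work, as an engineer would, in place of code of your own. Each camera call takes 0.05 s, during which the arm holds its last target. There are 200 camera calls.

### The job

The white panel on the flat curing rack has just been coated, so never touch it with the robot itself: slide the spatula under it between the rack's two rails, lift it clear and set it down gently, without letting it drop, on the two sloping rails of the blue stand, white ribs still up, centred between the sides and with its lower edge down by the yellow stops. Then take the spatula out and stand it back on the black mat, blade flat down and handle up. Leave the screwdriver, pliers and bottle where they are.

Things in the scene. Friction and masses are not known exactly. Their poses are not given: they have to be found in the camera images.
- spatula: Spatula (0.2 kg) standing on its steel blade, 110 (x) x 56 (y) x 2.5 mm; origin: centre of the blade's underside, x to the free front edge, z up. A tang 16 mm wide rises at x = -52 mm, leaning back (to -x) 20 degrees, to a red handle 20 mm wide (y), 24 mm thick, 85 mm long, from z = 40 to 125 mm.
- spatula_grip (a point): Middle of the red handle, at x = -81, y = 0, z = +82 mm in the spatula's frame; its flat sides face +y and -y (20 mm apart). Same axes as the spatula.
- panel: Flat white panel of four joined handle blanks, 90 (x) x 120 (y) x 7 mm thick overall; origin at the centre of its flat underside, z up through the ribbed coated face, x roughly along the rack's x. About 0.07 kg.
- rack: Fixed flat rack, origin: centre of its underside. Base 130 (x) x 136 (y) x 8 mm; two aluminium rails along x, 120 mm long, at |y| = 42 to 64 mm, tops at z = 28 mm. The panel lies across them over a gap 84 mm wide, from z = 8 to 28 mm, open at the -x end (towards the robot) and between the yellow end stops on the rails' +x ends (x = 54 to 60 mm, up to z = 40 mm).
- stand: Fixed blue stand, origin: centre of its underside. Base 130 x 136 x 8 mm; two rails at |y| = 42 to 64 mm, 110 mm long, 8 mm thick, sloping 25 degrees, low at the -x end (towards the robot), on 12 mm posts at |y| = 51 to 64 mm. The 84 mm gap between them is open at both ends and down to the base. Yellow stops at the rails' low ends stand 16 mm above the rails.
- stand_seat (a point): Point midway between the rails in the plane of their tops, 110 mm above the stand's underside (x = 0, y = 0 in its frame), 46 mm up the slope from the face of the yellow stops: the centre of the seated panel's underside is here. Axes as the stand's (not sloped).
- screwdriver: Red screwdriver lying on the mat, 182 mm long along its x, 26 mm wide, bystander. Origin at the front end of the handle, on the mat.
- pliers: Green-handled pliers lying on the mat, 145 mm long, 82 mm wide, 14 mm high, bystander. Origin at the pivot, on the mat.
- bottle: Small blue bottle standing on the mat, 44 mm diameter, 110 mm high, bystander. Origin at the centre of its base.
Not all that is in view belongs to the job. Of the things that look like the rack, the middle-sized one is meant.

How it is judged (in metres and radians):
On the way:
1. The panel is lifted clear of the rack on the spatula (at least 15 mm above its rails) (z of panel in the frame of rack above 0.043 m and contact force between panel and spatula above 0.1 N and contact force between panel and rack below 0.05 N and angle between panel's own z axis and vertical below 0.8 rad), for 0.2 s.
At the end, for the whole second after the job is handed in: Panel still on the stand's rails, ribs up, off the spatula: underside centre within 15 mm of stand_seat in x, 18 mm in y (stand axes), -8 to +10 mm in height, tilt 21 to 29.5 degrees, yaw within 9 degrees; spatula at rest on its blade, within 6 mm of the mat and 4.5 degrees of flat (x of panel in the frame of stand between -0.015 and 0.015 m and y of panel in the frame of stand between -0.018 and 0.018 m and z of panel in the frame of stand between 0.102 and 0.12 m and angle between panel's own z axis and vertical between 0.36 and 0.52 rad and angle between the y axis of panel and the y axis of stand, either way round below 0.17 rad and contact force between panel and stand above 0.15 N and linear speed of each of panel, spatula below 0.03 m/s and contact force between panel and spatula below 0.02 N and height (world z) of spatula below 0.006 m and angle between spatula's own z axis and vertical below 0.08 rad); the robot touches nothing.
It fails at once if The robot (fingers or arm) touches the panel (contact force between panel and the fingers above 0.3 N or contact force between panel and the arm above 0.3 N).
It fails at once if The panel is dropped (it moves faster than 0.5 m/s while off the spatula, a fall of over 12 mm) (contact force between panel and spatula below 0.01 N and linear speed of panel above 0.5 m/s).
It fails at once if Bystander moved: screwdriver, by more than 30 mm (distance of screwdriver from where it was at the start of the episode above 0.03 m).
It fails at once if Bystander moved: pliers, by more than 30 mm (distance of pliers from where it was at the start of the episode above 0.03 m).
It fails at once if Bystander moved: bottle, by more than 30 mm (distance of bottle from where it was at the start of the episode above 0.03 m).
It also fails if it takes over 69 s, if anything falls off the work surface, if the arm or the gripper's body presses on something with over 40 N, if the wrist force passes 120 N, or if a joint passes its speed limit or range.

## Working session

There is one attempt and no reset: what is moved stays moved. The work goes in short steps, Python scripts to look and compute and a tool call to move; the robot and the scene stay as the last step left them, time stands still between calls to the robot, and variables do not carry over. Pictures are saved under pics/ and viewed, at most 13 in all, crops included, and the job is handed in when it is done.

Besides the shell and the picture viewer there is one more tool, called after "Request:" as name(argument=value, ...), one argument or row to a line, values as JSON. carry_out: Moves the arm, as the interface text tells. Its arguments: {"type":"object","properties":{"steps":{"type":"array"},"newtons":{"type":"number"}},"required":["steps"]}

```bash
mkdir -p pics; python3 - <<'E'
from plant import *
import cv2,numpy as np
for c in ["top","side"]:
    im=get_image(c); cv2.imwrite(f"pics/{c}0.png",im[:,:,::-1])
    ci=camera_info(c); print(c,np.round(ci["intrinsics"],1).tolist(),np.round(ci["world_to_cam"],3).tolist())
    for q in ["spatula","panel","rack","stand","screwdriver","pliers","bottle"]:
        print(q,[(np.round(b["bbox"]).tolist(),round(b["score"],2)) for b in boxes_of(c,q)[:4]])
print(state())
E
```

```text
top [[492.0, 0.0, 318.1], [0.0, 492.0, 197.8], [0.0, 0.0, 1.0]] [[0.027, -1.0, 0.006, -5.532], [-0.991, -0.027, -0.133, 488.859], [0.133, -0.003, -0.991, 1251.367], [0.0, 0.0, 0.0, 1.0]]
spatula [([323.0, 166.0, 345.0, 225.0], 0.57)]
panel [([227.0, 118.0, 273.0, 155.0], 0.7)]
rack [([127.0, 245.0, 224.0, 337.0], 0.91), ([158.0, 106.0, 205.0, 148.0], 0.7), ([222.0, 110.0, 279.0, 170.0], 0.69)]
stand [([397.0, 116.0, 456.0, 177.0], 0.58), ([325.0, 166.0, 347.0, 224.0], 0.37)]
screwdriver [([313.0, 103.0, 326.0, 144.0], 0.71), ([323.0, 170.0, 347.0, 226.0], 0.38)]
pliers [([458.0, 203.0, 494.0, 262.0], 0.8)]
bottle [([144.0, 204.0, 172.0, 222.0], 0.76)]
side [[384.9, 0.0, 327.2], [0.0, 384.9, 197.4], [0.0, 0.0, 1.0]] [[-0.996, -0.092, -0.01, 506.212], [-0.065, 0.775, -0.629, 99.089], [0.065, -0.626, -0.777, 1047.234], [0.0, 0.0, 0.0, 1.0]]
spatula [([308.0, 179.0, 366.0, 214.0], 0.62)]
panel [([243.0, 251.0, 282.0, 303.0], 0.56)]
rack [([382.0, 316.0, 493.0, 400.0], 0.86), ([212.0, 329.0, 262.0, 382.0], 0.72), ([239.0, 254.0, 296.0, 308.0], 0.68)]
stand [([276.0, 111.0, 318.0, 169.0], 
[... 209 characters left out ...]
t_pos': array([ 1.18418481e+00,  1.16035570e-01,  1.44157902e+00,  1.01591602e-05,
        1.58401310e+00, -3.77257697e-02]), 'joint_velocities': array([ 1.09902370e-03,  1.93661814e-04,  7.92770992e-04, -9.21418762e-05,
        1.04588311e-03,  4.24535711e-04]), 'effort': array([ 4.44400648e-03, -7.31677794e+01, -6.32633758e+01,  1.36336785e-04,
        3.54168042e-04, -1.81958555e-06]), 'eef_pos': array([230.71272158, 634.36102732, 231.29218091]), 'tool_rot': array([-3.14155803e+00, -1.14724475e-05,  2.79270704e+00]), 'ft_force': array([-0.33255554,  0.4188268 , -0.15194283]), 'wrist_torque': array([0.02988226, 0.00999341, 0.06865254]), 'grasp_force': 0.0, 'grip_width': 0.9969601984605806}
```

```bash
python3 - <<'E'
import cv2
a=cv2.imread("pics/top0.png")[95:240,210:470]; cv2.imwrite("pics/topc.png",cv2.resize(a,None,fx=3,fy=3,interpolation=cv2.INTER_CUBIC))
a=cv2.imread("pics/side0.png")[100:310,210:400]; cv2.imwrite("pics/sidec.png",cv2.resize(a,None,fx=2.85,fy=2.85,interpolation=cv2.INTER_CUBIC))
E
```

```text
(no output)
```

View pics/topc.png

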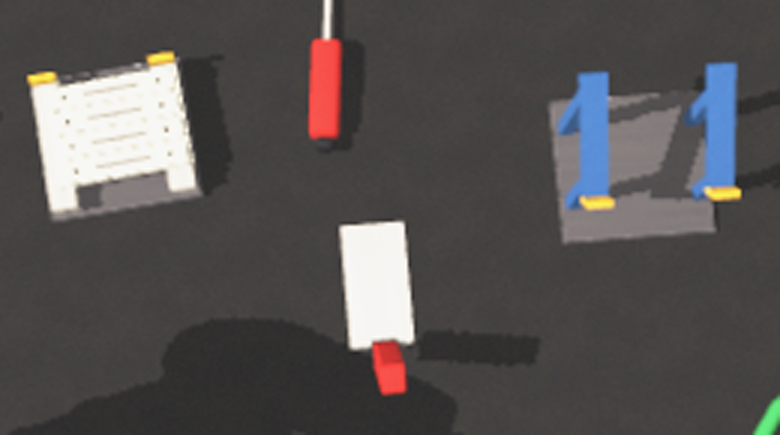

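View pics/sidec.png

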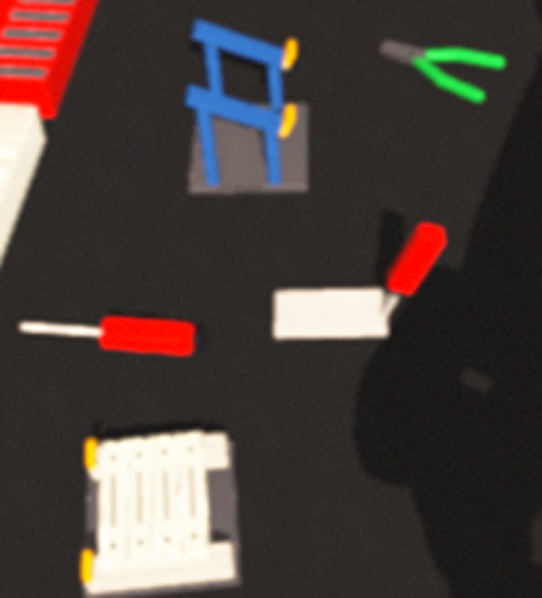

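```bash
cat > fit.py <<'E'
import numpy as np
from scipy.optimize import least_squares
from plant import *
CI={c:camera_info(c) for c in ("top","side")}
def proj(ci,P):
    q=(np.asarray(ci["world_to_cam"])@np.c_[P,np.ones(len(P))].T)[:3]
    u=np.asarray(ci["intrinsics"])@q; return (u[:2]/u[2]).T
def uncrop(c,p):
    p=np.array(p,float); return p/3+[210,95] if c=="top" else p/2.85+[210,100]
def place(v,M):
    M=np.asarray(M,float);c,s=np.cos(v[2]),np.sin(v[2])
    return np.c_[v[0]+c*M[:,0]-s*M[:,1],v[1]+s*M[:,0]+c*M[:,1],M[:,2]]
def fit(obs):  # obs: list (camera dict, full pixel, model point)
    def r(v): return np.concatenate([(proj(ci,place(v,[m]))-p).ravel() for ci,p,m in obs])
    return min((least_squares(r,[600,y,0],x_scale=[100,100,1],loss="soft_l1") for y in (-200,0,250)),key=lambda s:s.cost)
E
python3 - <<'E'
from fit import *
obs=dict(
spatula=[("top",(340,227),(55,28,2.5)),("top",(404,221),(55,-28,2.5)),("top",(413,343),(-55,-28,2.5)),("top",(349,350),(-55,28,2.5)),
 ("side",(273,291),(55,-28,2.5)),("side",(387,288),(-55,-28,2.5)),("side",(389,338),(-55,28,2.5)),("side",(274,340),(55,28,2.5))],
rack=[("top",(52,218),(-65,68,0)),("top",(202,193),(-65,-68,0)),("top",(42,79),(57,53,40)),("top",(161,58),(57,-53,40)),("top",(62,208),(-60,53,28)),("top",(184,189),(-60,-53,28)),
 ("side",(90,452),(57,-53,38)),("side",(87,566),(57,53,38)),("side",(240,583),(-65,68,0)),("side",(226,447),(-60,-53,28)),("side",(234,556),(-60,53,28))],
stand=[("top",(598,203),(-51,53,104)),("top",(722,194),(-51,-53,104)),("top",(565,243),(-65,68,0)),("top",(715,232),(-65,-68,0)),("top",(549,102),(65,68,8)),
 ("side",(290,53),(-49,-53,100)),("side",(288,120),(-49,53,100)),("side",(308,190),(-65,68,0)),("side",(190,190),(65,68,0))],
panel=[("top",(78,186),(-45,38,33)),("top",(168,172),(-45,-38,33)),("side",(99,440),(45,-60,33)),("side",(204,432),(-45,-60,33)),("side",(211,545),(-45,60,33)),("side",(103,557),(45,60,33))])
for k,o in obs.items():
    for sel in (("top","side"),("top",),("side",)):
        oo=[(CI[c],uncrop(c,p),m) for c,p,m in o if c in sel]
        s=fit(oo); print(k,sel,np.round(s.x,3),np.round(s.fun,1).tolist() if len(sel)==2 else "")
E
```

```text
spatula ('top', 'side') [ 5.15192e+02 -3.76320e+01  1.06000e-01] [-0.2, 0.0, -0.8, 0.4, -0.2, 0.2, 0.2, -0.4, 1.2, 0.2, -1.0, 0.6, -0.9, -1.4, 0.5, -1.4]
spatula ('top',) [ 5.15404e+02 -3.82530e+01  1.02000e-01] 
spatula ('side',) [ 5.1470e+02 -3.5519e+01  1.1100e-01] 
rack ('top', 'side') [6.41389e+02 2.00184e+02 2.01000e-01] [0.1, 1.6, -0.0, 1.4, -0.4, -0.6, -0.5, -0.2, 0.3, 0.1, -0.7, -0.3, 0.3, -0.1, 0.0, -0.5, 0.2, 0.7, -0.3, -1.0, -1.1, -0.5]
rack ('top',) [6.41967e+02 1.99528e+02 1.94000e-01] 
rack ('side',) [6.40905e+02 2.00996e+02 2.04000e-01] 
stand ('top', 'side') [ 6.29328e+02 -2.64952e+02  1.06000e-01] [0.4, 0.4, 1.3, 0.1, -1.0, 0.4, -0.9, 0.2, 0.0, -0.2, -0.2, -1.3, 0.1, -1.7, -0.5, 0.5, -0.4, 1.2]
stand ('top',) [ 6.29766e+02 -2.65004e+02  1.09000e-01] 
stand ('side',) [ 6.28015e+02 -2.64457e+02  9.10000e-02] 
panel ('top', 'side') [6.44180e+02 1.93781e+02 2.10000e-01] [2.1, -0.3, 0.5, -0.7, 1.6, 0.1, 0.3, -0.9, 0.1, 3.1, -0.4, 3.3]
panel ('top',) [6.42909e+02 1.96188e+02 1.88000e-01] 
panel ('side',) [6.46086e+02 1.89223e+02 2.35000e-01]
```

```bash
cat > mv.py <<'E'
import numpy as np
from scipy.spatial.transform import Rotation as R
from plant import *
def tool():
    s=state(); return np.array(s["eef_pos"]),R.from_euler("xyz",s["tool_rot"])
def rel(p,Rt,base=None):
    p0,R0=base or tool()
    return np.r_[R0.inv().apply(np.array(p)-p0),(R0.inv()*Rt).as_rotvec(degrees=True)]
TILT=20.
def toolrot(yaw,noseup):  # tool gripping spatula: tool x=-spat x, y=spat y, leaning back
    a=np.radians(noseup+TILT)  # tool z in spat-yaw frame = (sin a,0,-cos a)
    M=np.array([[-np.cos(a),0,np.sin(a)],[0,1,0],[-np.sin(a),0,-np.cos(a)]])
    return R.from_euler("z",yaw)*R.from_matrix(M)
GR=np.array([-81,0,82.])
def spat2tcp(pos,yaw,noseup,back=0):
    Rs=R.from_euler("z",yaw)*R.from_euler("y",-noseup,degrees=True)
    Rt=toolrot(yaw,noseup)
    return np.array(pos)+Rs.apply(GR)+Rt.apply([0,0,19-back]),Rt
E
python3 - <<'E'
from mv import *
p0,R0=tool(); W=np.linalg.inv(np.asarray(camera_info("wrist")["world_to_cam"]))
print("cam in tool",R0.inv().apply(W[:3,3]-p0).round(1),"cam z,x in tool",R0.inv().apply(W[:3,2]).round(3),R0.inv().apply(W[:3,0]).round(3))
print(np.round(camera_info("wrist")["intrinsics"],1).tolist())
b=spat2tcp([515,-37.8,0],.104,0,130); print(b[0].round(1),b[1].as_euler("xyz").round(3),rel(*b).round(1))
# look from above the rack
Rv=R.from_euler("xyz",[np.pi,0,.2+np.pi]);print(rel([560,180,330],Rv).round(1))
E
```

```text
cam in tool [  69.3    0.4 -142.4] cam z,x in tool [-0.272  0.001  0.962] [ 0.     1.    -0.001]
[[349.5, 0.0, 325.1], [0.0, 349.5, 199.9], [0.0, 0.0, 1.0]]
[396.7 -50.1 186.3] [-3.142  0.349 -3.038] [-390.  -586.5   45.    -4.5  -19.7  -25.7]
[-464.8 -314.4  -98.7   -0.    -0.   -31.4]
```

Request:
carry_out(
  steps=[
    [[-45,-30,0,0,0,-3,85],[-100,-70,0,0,0,-8,85],[-160,-110,0,0,0,-12,85],[-215,-145,0,0,0,-16,85],[-270,-180,0,0,0,-20,85],[-320,-217,0,0,0,-24,85],[-375,-250,0,0,0,-28,85],[-420,-285,0,0,0,-31.4,85],[-465,-314,0,0,0,-31.4,85],[-465,-314,0,0,0,-31.4,85],[-465,-314,0,0,0,-31.4,85]],
  ],
)

```text
time_s: 2.17
eef_pos: [560.4, 180.2, 231.2]
tool_rot: [3.141, -0.0, -2.943]
ft_force: [-1.0, 0.6, 1.5]
grip_width: 0.996
grasp_force: 0.0
```

```bash
python3 - <<'E'
from mv import *
import cv2,json
s=state();print(s["time_s"],s["eef_pos"].round(1),s["tool_rot"].round(3))
ci=camera_info("wrist");im=get_image("wrist");cv2.imwrite("pics/w1.png",im[:,:,::-1])
json.dump({k:np.asarray(v).tolist() for k,v in ci.items()},open("w1.json","w"))
E
```

```text
2.175 [560.4 180.2 231.2] [ 3.141 -0.    -2.943]
```

View pics/w1.png

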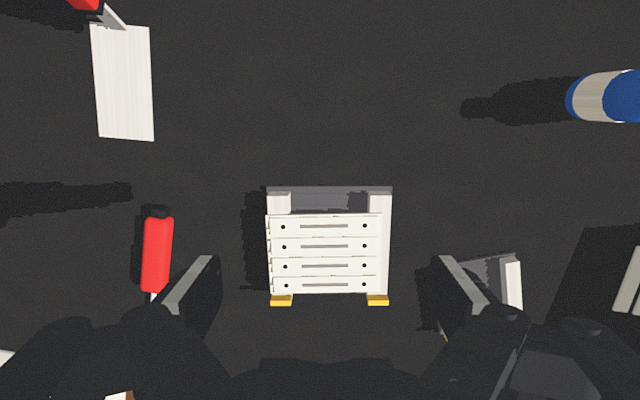

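```bash
python3 - <<'E'
from fit import *
import json
C=json.load(open("w1.json"))
O=dict(spatula=[((99,136),(55,-28,2.5)),((153,140),(55,28,2.5)),((149,27),(-55,28,2.5)),((91,25),(-55,-28,2.5))],
rack=[((266,188),(-65,-68,8)),((392,187),(-65,68,8)),((279.5,193.5),(-60,-53,28)),((379.5,193.5),(-60,53,28)),((281,297),(54,-53,40)),((378,297),(54,53,40))],
panel=[((266,215),(-45,-60,34)),((380,213),(-45,60,34)),((270,296),(45,-60,34)),((381,294),(45,60,34))])
for k,o in O.items():
    s=fit([(C,np.array(p,float),m) for p,m in o]);print(k,s.x.round(3),s.fun.round(1).tolist())
    if k=="rack": r=s.x
    if k=="panel":
        d=s.x[:2]-r[:2];c,n=np.cos(r[2]),np.sin(r[2]);print("panel in rack",c*d[0]+n*d[1],-n*d[0]+c*d[1],s.x[2]-r[2])
E
```

```text
spatula [ 5.16304e+02 -3.53490e+01  1.01000e-01] [0.3, 0.1, 0.2, 1.3, 0.1, 0.3, -0.6, -3.9]
rack [6.39868e+02 2.01693e+02 2.01000e-01] [-0.2, -3.3, 0.4, -2.7, -2.0, 0.4, 1.7, 0.1, -0.8, 2.0, 0.6, 1.7]
panel [6.46866e+02 1.97772e+02 2.21000e-01] [-1.2, 1.5, 2.1, 0.9, 0.5, -1.4, -0.7, -1.6]
panel in rack 6.072964309881748 -5.239932583949818 0.019681987641103404
```

```bash
sed -i 's/^TILT=.*/TILT=0./; s/^GR=.*/GR=np.array([-82.5,0,86.])/' mv.py; python3 - <<'E'
from mv import *
b=spat2tcp([515.3,-37,0],.103,0,100); print(b[0].round(1),rel(*b).round(1), state()["joint_pos"].round(2))
E
```

```text
[433.2 -45.5 167. ] [ 169.1 -196.8   64.3    0.    -0.     5.5] [ 0.27 -0.07  1.63  0.    1.58 -1.5 ]
```

Request:
carry_out(
  steps=[
    [[35,-45,0,0,0,1,85],[70,-90,0,0,0,2,85],[105,-130,10,0,0,4,85],[140,-170,30,0,0,5.5,85],[169,-197,50,0,0,5.5,85],[169,-197,64,0,0,5.5,85],[169,-197,64,0,0,5.5,85],[169,-197,64,0,0,5.5,85]],
  ],
)

```text
time_s: 3.22
eef_pos: [434.3, -45.2, 168.0]
tool_rot: [3.142, 0.001, -3.037]
ft_force: [0.2, 0.6, -0.2]
grip_width: 0.991
grasp_force: 0.0
```

```bash
python3 - <<'E'
from mv import *
import cv2,json
s=state();print(s["time_s"],s["eef_pos"].round(1),s["tool_rot"].round(3))
im=get_image("wrist");cv2.imwrite("pics/w2.png",im[:,:,::-1])
b=spat2tcp([515.3,-37,0],.103,0,0); print(b[0].round(1),rel(*b).round(1))
E
```

```text
3.225 [434.3 -45.2 168. ] [ 3.142e+00  1.000e-03 -3.037e+00]
[433.2 -45.5  67. ] [ 1.20e+00 -1.00e-01  1.01e+02 -0.00e+00  0.00e+00  1.00e-01]
```

View pics/w2.png

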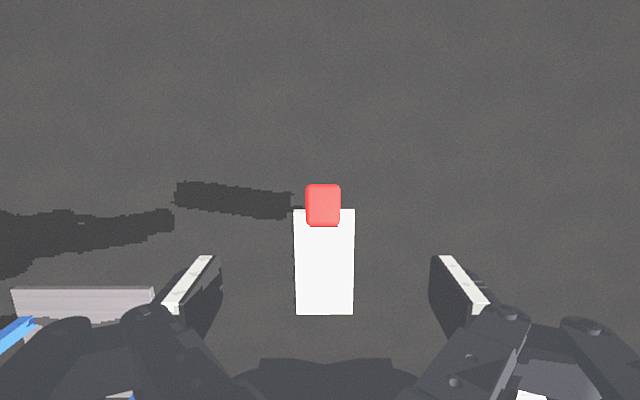

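Request:
carry_out(
  steps=[
    [[1,0,40,0,0,0,85],[1,0,80,0,0,0,85],[1,0,101,0,0,0,85],[1,0,101,0,0,0,85],[1,0,101,0,0,0,10],[1,0,101,0,0,0,10],[1,0,101,0,0,0,10],[1,0,101,0,0,0,10],[1,0,101,0,0,0,10],[1,0,101,0,0,0,10]],
  ],
  newtons=100,
)

```text
time_s: 4.53
eef_pos: [433.0, -46.4, 66.9]
tool_rot: [-3.141, 0.001, -3.038]
ft_force: [-2.4, -0.4, 5.1]
grip_width: 0.221
grasp_force: 97.5
```

```bash
cat >> mv.py <<'E'
def inframe(f,p): # f=(x,y,yaw), p local xyz
    c,s=np.cos(f[2]),np.sin(f[2]); return np.array([f[0]+c*p[0]-s*p[1],f[1]+s*p[0]+c*p[1],p[2]])
RACK=(640.5,200.7,.203); STAND=(629.3,-265,.106)
E
python3 - <<'E'
from mv import *
for p,n in (((-130,-4.5,120),"pre"),((-130,-4.5,17),"low"),((3,-4.5,17),"in")):
    b=spat2tcp(inframe(RACK,p),.21,0); print(n,b[0].round(1),rel(*b).round(1))
E
```

```text
pre [433.4 152.9 187. ] [ -21.   198.1 -120.1   -0.     0.    -6.1]
low [433.4 152.9  84. ] [-20.9 198.2 -17.1  -0.    0.   -6.1]
in [563.7 179.7  84. ] [-153.3  211.4  -17.    -0.     0.    -6.1]
```

Request:
carry_out(
  steps=[
    [[0,0,-20,0,0,0,10],[0,0,-60,0,0,0,10],[-2,20,-100,0,0,-0.5,10],[-6,55,-120,0,0,-2,10],[-10,95,-120,0,0,-3,10],[-14,135,-120,0,0,-4,10],[-18,170,-120,0,0,-5,10],[-21,198,-110,0,0,-6.1,10],[-21,198,-80,0,0,-6.1,10],[-21,198,-45,0,0,-6.1,10],[-21,198,-17,0,0,-6.1,10],[-21,198,-17,0,0,-6.1,10],[-21,198,-17,0,0,-6.1,10]],
  ],
)

```text
time_s: 6.15
eef_pos: [433.6, 152.9, 84.5]
tool_rot: [3.142, 0.001, -2.932]
ft_force: [-0.2, -0.5, -2.3]
grip_width: 0.222
grasp_force: 98.1
```

```bash
python3 - <<'E'
from mv import *
import cv2
s=state();print(s["time_s"],s["eef_pos"].round(1),s["tool_rot"].round(3))
w=get_image("wrist")[150:400,120:520];d=get_image("side")[150:350,200:400]
w=cv2.resize(w,None,fx=1.2,fy=1.2);d=cv2.resize(d,(300,300),interpolation=cv2.INTER_CUBIC)
cv2.imwrite("pics/m3.png",np.hstack([w,d])[:,:,::-1])
b=spat2tcp(inframe(RACK,(3,-4.5,17)),.21,0); print(rel(*b).round(1))
E
```

```text
6.15 [433.6 152.9  84.5] [ 3.142e+00  1.000e-03 -2.932e+00]
[-1.325e+02 -9.000e-01  1.000e+00  0.000e+00  1.000e-01 -0.000e+00]
```

View pics/m3.png

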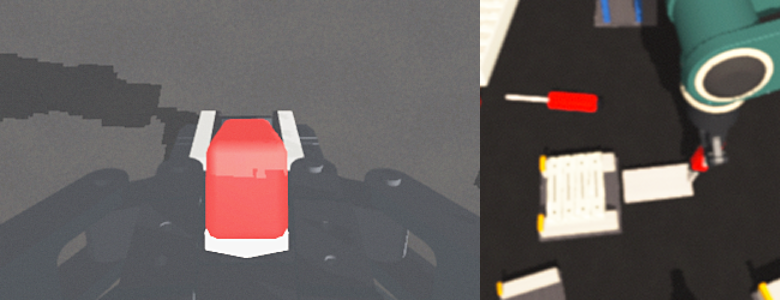

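Request:
carry_out(
  steps=[
    [[-15,0,0,0,0,0,10],[-35,0,0,0,0,0,10],[-55,0,0,0,0,0,10],[-75,0,0,0,0,0,10],[-95,-1,0,0,0,0,10],[-112,-1,0,0,0,0,10],[-125,-1,0,0,0,0,10],[-132,-1,0,0,0,0,10],[-132,-1,0,0,0,0,10],[-132,-1,0,0,0,0,10]],
  ],
)

```text
time_s: 7.5
eef_pos: [562.2, 179.3, 83.3]
tool_rot: [-3.142, -0.0, -2.932]
ft_force: [-0.4, 0.1, -0.9]
grip_width: 0.22
grasp_force: 98.1
```

```bash
python3 - <<'E'
from mv import *
import cv2
w=get_image("top")[90:200,200:330];d=get_image("side")[200:330,220:350]
f=lambda a:cv2.resize(a,(400,400),interpolation=cv2.INTER_CUBIC)
cv2.imwrite("pics/m4.png",np.hstack([f(w),f(d)])[:,:,::-1])
E
```

```text
(no output)
```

View pics/m4.png

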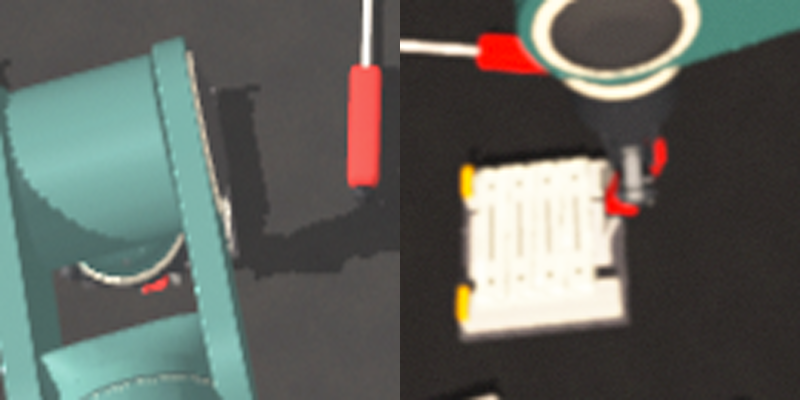

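Request:
carry_out(
  steps=[
    [[0,0,-3,0,0,0,10],[0,0,-5,0,0,0,10],[0,0,-7,0,0,0,10],[0,0,-9,0,0,0,10],[0,0,-11,0,0,0,10],[0,0,-14,0,0,0,10],[0,0,-18,0,0,0,10],[0,0,-24,0,0,0,10],[0,0,-32,0,0,0,10],[0,0,-42,0,0,0,10],[0,0,-54,0,0,0,10],[0,0,-68,0,0,0,10],[0,0,-84,0,0,0,10],[0,0,-100,0,0,0,10],[0,0,-116,0,0,0,10],[0,0,-128,0,0,0,10],[0,0,-136,0,0,0,10],[0,0,-140,0,0,0,10],[0,0,-140,0,0,0,10],[0,0,-140,0,0,0,10]],
  ],
)

```text
time_s: 10.1
eef_pos: [562.4, 179.3, 222.7]
tool_rot: [-3.142, -0.001, -2.932]
ft_force: [0.3, 0.9, -2.3]
grip_width: 0.223
grasp_force: 98.1
```

```bash
python3 - <<'E'
from mv import *
import cv2
d=get_image("side")[150:330,200:380]
f=lambda a:cv2.resize(a,(540,540),interpolation=cv2.INTER_CUBIC)
cv2.imwrite("pics/m5.png",f(d)[:,:,::-1])
# goals: seat pose above
for p,n,yaw,t in (((-8,0,260),"lvl",.106,0),((-8,0,220),"tilt",.106,25)):
    b=spat2tcp(inframe(STAND,p),yaw,t); print(n,b[0].round(1),rel(*b).round(1))
E
```

```text
lvl [ 539.3 -274.6  327. ] [ 117.1 -439.1 -104.1   -0.    -0.     5.9]
tilt [ 518.8 -276.8  245.9] [ 137.5 -437.   -23.     1.3  -25.     5.8]
```

View pics/m5.png

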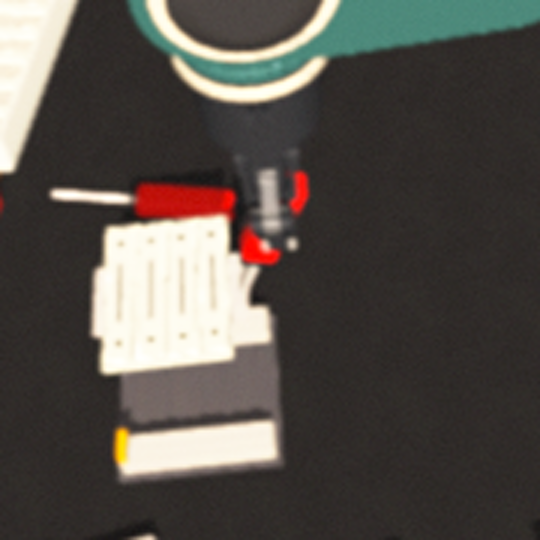

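```bash
python3 - <<'E'
import numpy as np
g=np.array([117,-439,-70,0,0,5.9])
for i in range(1,19):
    u=i/18; s=u*u*(3-2*u); print((g*s).round(1).tolist())
E
```

```text
[1.0, -3.9, -0.6, 0.0, 0.0, 0.1]
[4.0, -15.1, -2.4, 0.0, 0.0, 0.2]
[8.7, -32.5, -5.2, 0.0, 0.0, 0.4]
[14.8, -55.4, -8.8, 0.0, 0.0, 0.7]
[22.1, -82.8, -13.2, 0.0, 0.0, 1.1]
[30.3, -113.8, -18.1, 0.0, 0.0, 1.5]
[39.3, -147.5, -23.5, 0.0, 0.0, 2.0]
[48.8, -183.1, -29.2, 0.0, 0.0, 2.5]
[58.5, -219.5, -35.0, 0.0, 0.0, 3.0]
[68.2, -255.9, -40.8, 0.0, 0.0, 3.4]
[77.7, -291.5, -46.5, 0.0, 0.0, 3.9]
[86.7, -325.2, -51.9, 0.0, 0.0, 4.4]
[94.9, -356.2, -56.8, 0.0, 0.0, 4.8]
[102.2, -383.6, -61.2, 0.0, 0.0, 5.2]
[108.3, -406.5, -64.8, 0.0, 0.0, 5.5]
[113.0, -423.9, -67.6, 0.0, 0.0, 5.7]
[116.0, -435.1, -69.4, 0.0, 0.0, 5.8]
[117.0, -439.0, -70.0, 0.0, 0.0, 5.9]
```

Request:
carry_out(
  steps=[
    [[1,-4,-1,0,0,0.1,10],[4,-15,-4,0,0,0.2,10],[9,-32,-8,0,0,0.4,10],[15,-55,-13,0,0,0.7,10],[22,-83,-19,0,0,1.1,10],[30,-114,-25,0,0,1.5,10],[39,-147,-31,0,0,2,10],[49,-183,-37,0,0,2.5,10],[58,-219,-43,0,0,3,10],[68,-256,-49,0,0,3.4,10],[78,-291,-54,0,0,3.9,10],[87,-325,-59,0,0,4.4,10],[95,-356,-63,0,0,4.8,10],[102,-384,-66,0,0,5.2,10],[108,-406,-68,0,0,5.5,10],[113,-424,-69,0,0,5.7,10],[116,-435,-70,0,0,5.8,10],[117,-439,-70,0,0,5.9,10],[117,-439,-70,0,0,5.9,10],[117,-439,-70,0,0,5.9,10]],
  ],
)

```text
time_s: 12.65
eef_pos: [539.6, -273.9, 293.3]
tool_rot: [3.142, 0.0, -3.034]
ft_force: [0.7, 0.2, -3.1]
grip_width: 0.223
grasp_force: 98.1
```

```bash
python3 - <<'E'
from mv import *
for p,n,yaw,t in (((-8,0,215),"tilt10",.106,10),((-8,0,205),"tilt25",.106,25)):
    b=spat2tcp(inframe(STAND,p),yaw,t); print(n,b[0].round(1),rel(*b).round(1))
print(state()["joint_pos"].round(2))
E
```

```text
tilt10 [ 529.  -275.7  266.7] [ 10.7  -0.6  26.7   0.  -10.    0.1]
tilt25 [ 518.8 -276.8  230.9] [ 20.9  -0.6  62.5   0.  -25.    0.1]
[-0.51 -0.05  1.51  0.    1.68 -2.19]
```

Request:
carry_out(
  steps=[
    [[1,0,2,0,-0.7,0,10],[2,0,4,0,-1.6,0,10],[3,0,7,0,-3,0,10],[5,0,12,0,-4.5,0,10],[7,0,17,0,-6.3,0,10],[9,0,22,0,-8.2,0,10],[11,0,27,0,-10.2,0,10],[13,0,32,0,-12.3,0,10],[14,0,37,0,-14.5,0,10],[16,0,42,0,-16.6,0,10],[17,0,47,0,-18.6,0,10],[18,0,52,0,-20.5,0,10],[19,0,56,0,-22.2,0,10],[20,0,59,0,-23.6,0,10],[21,0,61,0,-24.6,0,10],[21,0,62,0,-25,0,10],[21,0,62,0,-25,0,10],[21,0,62,0,-25,0,10]],
  ],
)

```text
time_s: 14.9
eef_pos: [518.7, -276.7, 231.5]
tool_rot: [-3.141, 0.436, -3.035]
ft_force: [0.3, 0.1, -4.1]
grip_width: 0.221
grasp_force: 98.1
```

```bash
python3 - <<'E'
from mv import *
import cv2,json
s=state();print(s["time_s"],s["eef_pos"].round(1),s["tool_rot"].round(3))
d=get_image("side")[50:190,230:410]
f=lambda a,k:cv2.resize(a,None,fx=k,fy=k,interpolation=cv2.INTER_CUBIC)
cv2.imwrite("pics/m6.png",f(d,4)[:,:,::-1])
print(boxes_of("side","panel")[:2])
cv2.imwrite("pics/t6.png",f(get_image("top")[80:260,360:500],3)[:,:,::-1]); print(boxes_of("top","panel")[:2])
E
```

```text
14.9 [ 518.7 -276.7  231.5] [-3.141  0.436 -3.035]
[{'bbox': [278.8, 78.6, 310.9, 118.4], 'score': 0.57}]
[{'bbox': [415.3, 113.1, 466.6, 155.5], 'score': 0.66}]
```

View pics/m6.png

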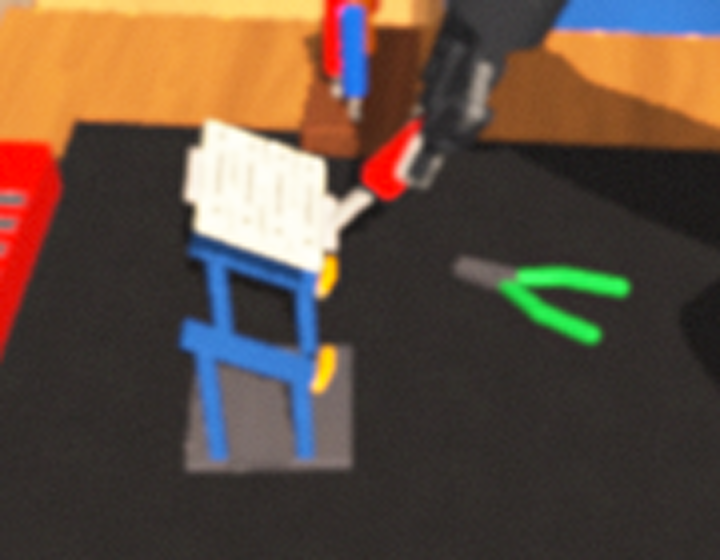

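```bash
python3 - <<'E'
from fit import *
from mv import *
p0,R0=tool()
Rs=R0*toolrot(0,0).inv()
o=p0-R0.apply([0,0,19])-Rs.apply(GR)
yaw=np.arctan2(Rs.as_matrix()[1,0],Rs.as_matrix()[0,0]);print("blade",o.round(1),yaw,Rs.as_euler("ZYX",degrees=True).round(1))
px=np.array([(207,120),(325,158),(322,272),(195,235)])/4+[230,50]
M=np.array([(45,-60,6),(-45,-60,6),(-45,60,6),(45,60,6)],float)
def r(v):
    P=o+Rs.apply(np.array([v[0],v[1],2.5])+R.from_euler("z",v[2]).apply(M)); return (proj(CI["side"],P)-px).ravel()
s=least_squares(r,[0,0,0]);print(s.x.round(3),s.fun.round(1))
B=np.array([(55,-28,2.5),(-55,-28,2.5)])
print("blade corners pred (crop px)",((proj(CI["side"],o+Rs.apply(B))-[230,50])*4).round())
c=o+Rs.apply([s.x[0],s.x[1],2.5]); d=c[:2]-np.array(STAND[:2]);a=STAND[2]
print("panel underside centre in stand",[np.cos(a)*d[0]+np.sin(a)*d[1],-np.sin(a)*d[0]+np.cos(a)*d[1],c[2]])
# check stand stops
print(((proj(CI["side"],np.array([inframe(STAND,q) for q in ((-49,-53,100),(-49,53,100),(-65,68,0),(65,68,0))]))-[230,50])*4).round())
E
```

```text
blade [ 621.2 -265.7  205.5] 0.10690861936961996 [  6.1 -25.   -0. ]
[2.274 4.667 0.021] [-0.4  0.7 -0.9  1.5  0.2 -0.5  0.9 -1.4]
blade corners pred (crop px) [[192. 148.]
 [335. 200.]]
panel underside centre in stand [np.float64(-7.137236712346757), np.float64(4.8532467059688775), np.float64(208.7547685732688)]
[[326. 269.]
 [325. 361.]
 [350. 469.]
 [185. 472.]]
```

```bash
python3 - <<'E'
from mv import *
p0,R0=tool()
for dz in (0,-75,-90,-104,-125):
    d=inframe((0,0,STAND[2]),(12.6,-3.3,dz)); print(dz,R0.inv().apply(d).round(1))
E
```

```text
0 [-11.4  -3.3   5.3]
-75 [20.3 -3.3 73.3]
-90 [26.6 -3.3 86.9]
-104 [32.5 -3.3 99.6]
-125 [ 41.4  -3.3 118.6]
```

Request:
carry_out(
  steps=[
    [[-5,-1.5,2.5,0,0,0,10],[-11,-3,6,0,0,0,10],[-9.3,-3.3,10,0,0,0,10],[-5,-3.3,19,0,0,0,10],[1.3,-3.3,32.5,0,0,0,10],[7.6,-3.3,46,0,0,0,10],[13,-3.3,58,0,0,0,10],[17.4,-3.3,67,0,0,0,10],[20.7,-3.3,74.2,0,0,0,10],[23,-3.3,78.7,0,0,0,10],[24,-3.3,81.4,0,0,0,10],[25,-3.3,83.2,0,0,0,10],[25.8,-3.3,85,0,0,0,10],[25.8,-3.3,85,0,0,0,10],[25.8,-3.3,85,0,0,0,10]],
  ],
)

```text
time_s: 16.98
eef_pos: [531.5, -278.7, 143.5]
tool_rot: [-3.141, 0.437, -3.035]
ft_force: [-0.8, -0.8, -2.7]
grip_width: 0.223
grasp_force: 98.1
```

```bash
python3 - <<'E'
from mv import *
import cv2
s=state();print(s["time_s"],s["eef_pos"].round(1),s["ft_force"].round(1))
f=lambda a,k:cv2.resize(a,None,fx=k,fy=k,interpolation=cv2.INTER_CUBIC)
a=f(get_image("side")[80:180,255:345],4.4); b=f(get_image("top")[95:195,385:475],4.4)
cv2.imwrite("pics/m7.png",np.hstack([a,b])[:,:,::-1])
E
```

```text
16.975 [ 531.5 -278.7  143.5] [-0.8 -0.8 -2.7]
```

View pics/m7.png

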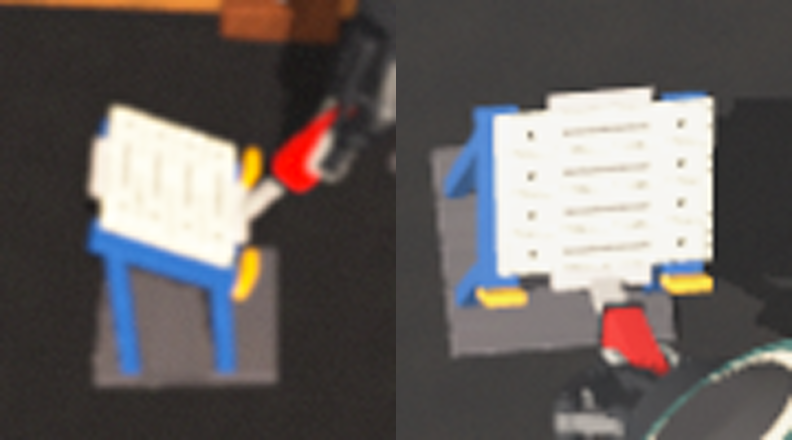

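Request:
carry_out(
  steps=[
    [[0.8,1,1.8,0,0,0,10],[1.7,2,3.6,0,0,0,10],[2.3,2,5,0,0,0,10],[3,2,6.4,0,0,0,10],[3.6,2,7.7,0,0,0,10],[4.2,2,9,0,0,0,10],[4.9,2,10.4,0,0,0,10],[5.5,2,11.8,0,0,0,10],[6.1,2,13.1,0,0,0,10],[6.8,2,14.5,0,0,0,10],[7.6,2,16.3,0,0,0,10],[8.5,2,18.1,0,0,0,10],[9.7,2,20.8,0,0,0,10],[11,2,23.6,0,0,0,10],[12.3,2,26.3,0,0,0,10],[12.7,2,27.2,0,0,0,10],[12.7,2,27.2,0,0,0,10],[12.7,2,27.2,0,0,0,10]],
  ],
)

```text
time_s: 19.32
eef_pos: [531.2, -276.7, 113.5]
tool_rot: [-3.141, 0.436, -3.035]
ft_force: [-0.0, -0.4, -1.8]
grip_width: 0.22
grasp_force: 98.1
```

```bash
python3 - <<'E'
from mv import *
import cv2
s=state();print(s["time_s"],s["eef_pos"].round(1),s["ft_force"].round(1))
f=lambda a,k:cv2.resize(a,None,fx=k,fy=k,interpolation=cv2.INTER_CUBIC)
a=f(get_image("side")[80:180,255:345],4.4); b=f(get_image("top")[95:195,385:475],4.4)
cv2.imwrite("pics/m8.png",np.hstack([a,b])[:,:,::-1])
p0,R0=tool(); sl=np.radians(25)
print("slope back 120:",R0.inv().apply(inframe((0,0,STAND[2]),(-120*np.cos(sl),0,-120*np.sin(sl)))).round(1))
E
```

```text
19.325 [ 531.2 -276.7  113.5] [-0.  -0.4 -1.8]
slope back 120: [ 1.2e+02  1.0e-01 -0.0e+00]
```

View pics/m8.png

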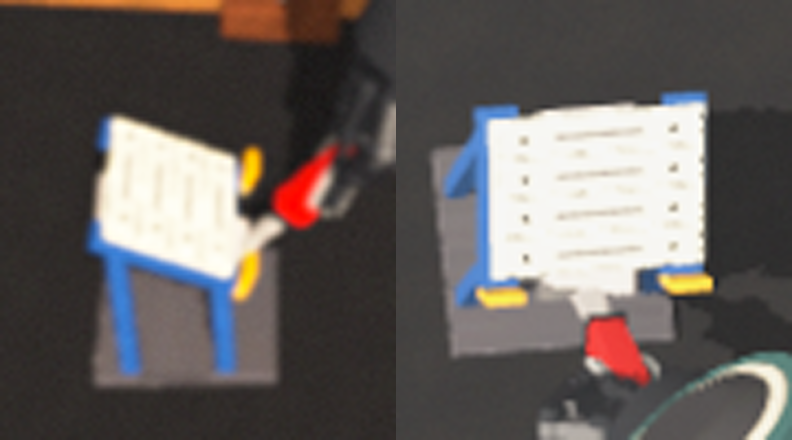

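Request:
carry_out(
  steps=[
    [[1,0,2,0,0,0,10],[3,0,5,0,0,0,10],[9,0,6,0,0,0,10],[18,0,6,0,0,0,10],[29,0,6,0,0,0,10],[41,0,6,0,0,0,10],[53,0,6,0,0,0,10],[65,0,6,0,0,0,10],[76,0,6,0,0,0,10],[86,0,6,0,0,0,10],[95,0,2,0,0,0,10],[106,0,-3,0,0,0,10],[120,0,-10,0,0,0,10],[138,0,-18,0,0,0,10],[154,0,-26,0,0,0,10],[164,0,-31,0,0,0,10],[164,0,-31,0,0,0,10],[164,0,-31,0,0,0,10]],
  ],
)

```text
time_s: 21.68
eef_pos: [370.6, -294.0, 72.3]
tool_rot: [-3.141, 0.437, -3.035]
ft_force: [0.1, 0.0, -1.5]
grip_width: 0.221
grasp_force: 98.1
```

```bash
python3 - <<'E'
from mv import *
import cv2
s=state();print(s["time_s"],s["eef_pos"].round(1),s["tool_rot"].round(3),s["ft_force"].round(1),s["joint_pos"].round(2))
for p,n in (((515,-37,110),"above"),((515,-37,14),"near"),((515,-37,0),"down")):
    b=spat2tcp(p,.106,0); print(n,b[0].round(1),rel(*b).round(1))
get_image("top"); print(boxes_of("top","panel")[:2])
p0,R0=tool();print(rel(p0+[0,0,90],R0).round(1))
E
```

```text
21.675 [ 370.6 -294.    72.3] [-3.141  0.437 -3.035] [ 0.1  0.  -1.5] [-0.95 -0.43  2.23  0.42  1.15 -2.77]
above [433.  -45.7 177. ] [-124.4  240.2  -57.6   -0.    25.     0. ]
near [433.  -45.7  81. ] [-83.8 240.2  29.4  -0.   25.    0. ]
down [433.  -45.7  67. ] [-77.9 240.2  42.1  -0.   25.    0. ]
[{'bbox': [406.1, 117.7, 453.8, 157.4], 'score': 0.56}]
[-38.    0.  -81.6   0.    0.    0. ]
```

Request:
carry_out(
  steps=[
    [[-12,0,-25,0,0,0,10],[-25,5,-54,0,0,0,10],[-40,30,-75,0,3,0,10],[-55,65,-80,0,7,0,10],[-70,100,-80,0,11,0,10],[-85,135,-80,0,15,0,10],[-98,170,-75,0,19,0,10],[-110,200,-70,0,22,0,10],[-118,225,-62,0,24,0,10],[-124,240,-58,0,25,0,10],[-116,240,-40,0,25,0,10],[-104,240,-14,0,25,0,10],[-93,240,10,0,25,0,10],[-84,240,29,0,25,0,10],[-84,240,29,0,25,0,10],[-84,240,29,0,25,0,10]],
  ],
)

```text
time_s: 23.78
eef_pos: [432.8, -46.1, 81.8]
tool_rot: [-3.141, 0.001, -3.035]
ft_force: [-0.6, -0.4, -1.4]
grip_width: 0.22
grasp_force: 98.3
```

```bash
python3 - <<'E'
from mv import *
import cv2
s=state();print(s["time_s"],s["eef_pos"].round(1),s["tool_rot"].round(3),s["ft_force"].round(1))
b=spat2tcp((515,-37,0),.106,0); print(rel(*b).round(1))
f=lambda a,k:cv2.resize(a,None,fx=k,fy=k,interpolation=cv2.INTER_CUBIC)
a=f(get_image("side")[80:230,250:380],3); b=f(get_image("top")[95:245,345:475],3)
cv2.imwrite("pics/m9.png",np.hstack([a,b])[:,:,::-1])
E
```

```text
23.775 [432.8 -46.1  81.8] [-3.141e+00  1.000e-03 -3.035e+00] [-0.6 -0.4 -1.4]
[-0.2  0.4 14.8 -0.   0.   0. ]
```

View pics/m9.png

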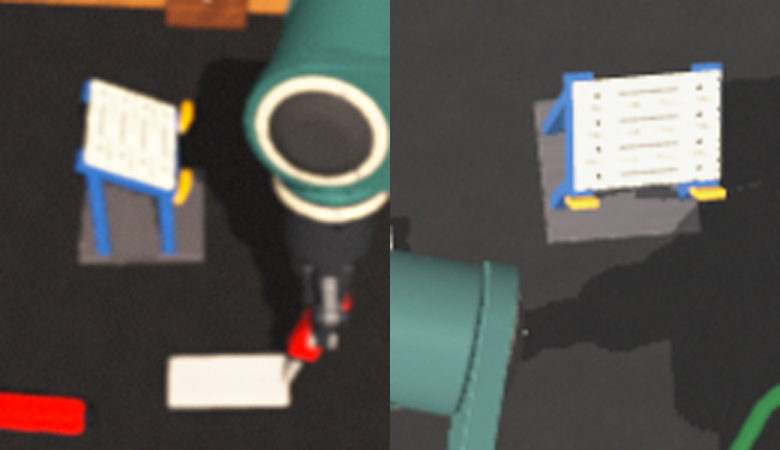

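Request:
carry_out(
  steps=[
    [[0,0,6,0,0,0,10],[0,0,10,0,0,0,10],[0,0,12.5,0,0,0,10],[0,0,14,0,0,0,10],[0,0,15,0,0,0,10],[0,0,15,0,0,0,10],[0,0,15,0,0,0,10]],
  ],
  newtons=100,
)

```text
time_s: 24.75
eef_pos: [432.8, -45.9, 66.9]
tool_rot: [-3.141, 0.0, -3.035]
ft_force: [-4.5, -1.0, 5.4]
grip_width: 0.217
grasp_force: 99.2
```

```bash
python3 - <<'E'
from fit import *
from mv import *
s=state();print(s["eef_pos"].round(1),s["ft_force"].round(1))
A=R.from_euler("z",STAND[2])
obs=[("top",np.array(p)/3+[345-390/3,95]) for p in ((572,85),(720,70),(722,183),(575,192))]+[("side",np.array(p)/3+[250,80]) for p in ((85,162),(95,78),(180,108),(176,191))]
M=np.array([(45,60,6),(45,-60,6),(-45,-60,6),(-45,60,6),(45,60,6),(45,-60,6),(-45,-60,6),(-45,60,6)],float)
def r(v):
    P=np.r_[STAND[:2],0]+A.apply(v[:3]+(R.from_euler("z",v[3])*R.from_euler("y",-v[4])).apply(M))
    return np.concatenate([proj(CI[c],P[i:i+1])[0]-p for i,(c,p) in enumerate(obs)])
q=least_squares(r,[0,0,110,0,.43],x_scale=[10,10,10,.1,.1]);print(q.x.round(3),q.fun.round(1))
E
```

```text
[432.8 -45.9  66.9] [-4.5 -1.   5.4]
[ 3.97900e+00 -2.49400e+00  1.10044e+02 -4.00000e-03  4.10000e-01] [ 0.6 -0.1 -0.2  1.4 -1.2 -0.3  0.2  0.2  0.6 -0.7 -0.1  1.2 -1.2  0.1
 -0.7 -1.6]
```

Panel at (+4, −2.5, 110), inside tolerance. Releasing the spatula.

Request:
carry_out(
  steps=[
    [[0,0,15,0,0,0,20],[0,0,15,0,0,0,40],[0,0,15,0,0,0,85],[0,0,15,0,0,0,85],[0,0,15,0,0,0,85],[0,0,15,0,0,0,85]],
  ],
)

```text
time_s: 25.5
eef_pos: [432.8, -45.9, 51.5]
tool_rot: [-3.141, 0.0, -3.035]
ft_force: [-1.8, -0.0, 4.4]
grip_width: 0.996
grasp_force: 0.0
```

Request:
carry_out(
  steps=[
    [[0,0,-5,0,0,0,85],[0,0,-15,0,0,0,85],[0,0,-35,0,0,0,85],[0,0,-65,0,0,0,85],[0,0,-105,0,0,0,85],[0,0,-140,0,0,0,85],[0,0,-160,0,0,0,85],[0,0,-160,0,0,0,85],[0,0,-160,0,0,0,85]],
  ],
)

```text
time_s: 26.62
eef_pos: [432.3, -45.8, 210.0]
tool_rot: [3.141, -0.002, -3.035]
ft_force: [1.2, 0.1, -0.7]
grip_width: 0.997
grasp_force: 0.0
```

```bash
python3 - <<'E'
from mv import *
import cv2
f=lambda a,k:cv2.resize(a,None,fx=k,fy=k,interpolation=cv2.INTER_CUBIC)
a=f(get_image("side")[80:230,250:380],2.8); b=f(get_image("wrist")[120:370,220:440],1.68)
cv2.imwrite("pics/m10.png",np.hstack([a,b])[:,:,::-1]);print(state()["ft_force"].round(1))
E
```

```text
[-0.3  1.1  0.2]
```

View pics/m10.png

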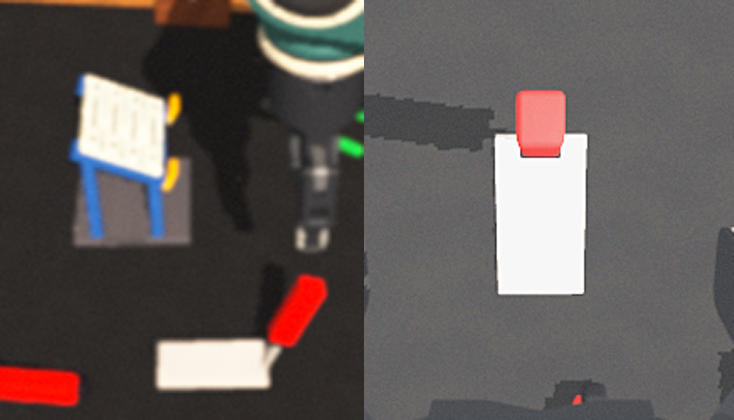

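The spatula is standing flat on its blade, clear of the gripper, and the panel is seated on the stand.

```bash
python3 -c "
from plant import *
print(hand_in())"
```

```text
the job is handed in; nothing more can be done
None
```

The panel is on the blue stand's rails, ribs up and a few mm above the stops, measured at about +4 mm in x, −2.5 mm in y and 110 mm high. The spatula is back on the mat, blade flat. While releasing it I lowered the gripper 15 mm too far, but the last picture shows the spatula upright. I handed the job in at about 27 s; no verdict came back.

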